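# Re-zero a serviced coffee grinder

## Robot

A 7-joint arm with a two-finger parallel gripper is mounted at the origin on the work surface. World frame = base frame: x ahead of the robot, y to its left, z up, the work surface at z = 0. Lengths are in m, angles in rad, forces in N, time in s.
With the tool pointing down it reaches from about 0.4 to 0.75 m from the base axis. Payload 19.5 kg.
Tool frame: the origin (TCP) lies between the finger pads; the fingertips stand 8 mm ahead of it and the grasp point (between the pads) lies 11 mm behind it; z points along the fingers, y is the line along which they close (so a half turn about z gives the same grasp; the last joint's range is limited). The gripper opens to 85 mm and grips with 20 to 120 N. Pads are 22 mm wide; open, the fingers measure 114 mm over their backs; the gripper's body (76 mm by 85 mm) begins 54 mm behind the grasp point. The pads swing forward as they close: fully open they stand 13 mm farther back than shut.
Start: joints at [1.176, 0.707, -0.028, 1.485, 0.022, 0.951, -0.075], TCP at [0.199, -0.54, 0.239] pointing down, gripper open.
Joint ranges: [-2.71, 2.71], [-0.32, 2.16], [-1.57, 1.52], [0, 2.45], [-1.46, 4.6], [0, 2.02], [-2.83, 2.83]. Speed limits (rad/s): [1.89, 1.89, 2.57, 2.57, 3.01, 3.01, 3.01].

## Interface

Orientations are given as a unit quaternion [w, x, y, z].
In Python, from station import r, effector, planner, imaging, telemetry gives the robot as it stands. Calls block until the motion is done:
- r.goto(position, orientation): joint-space move of the TCP to a pose.
- r.move_l(position, attitude=None, rate=0.15, f_stop=None): straight line of the TCP; attitude=None keeps the orientation; rate is the mean speed in m/s. With f_stop (N) it stops when the force on the tool has changed by that much, and returns True; else False.
- r.move_j(angles): joint-space move.
- effector.ungrasp() and effector.gripper_close(effort=None): open the fingers fully, or close them until they stop; effort is the grip in N (None keeps the last).
- r.dwell(seconds).
- planner.ik(position, orientation): joint angles nearest the present ones, or None.
- imaging.capture(name): name is "scene" or "top" or "wrist"; returns (picture, depth): 420x560x3 uint8, red, green, blue; 420x560 float32, m along the optical axis (not along the pixel's ray), 0 where there is no reading.
- imaging.get_calibration(name): a dict with "intrinsics" (3x3 intrinsics, pixels), "R" (3x3) and "t" (3): a world point X has camera coordinates R X + t; the wrist camera has in their place "tool_from_camera" (4x4, takes a point from camera to tool coordinates, whose origin is the TCP and whose axes are the flange's). Camera axes: x right, y down, z forward; pixel columns grow to the right and rows downward; lengths in m; the calibration is good to about 2 mm. A picture is of the moment at which its call begins: read the wrist's pose just before it. get_calibration takes no time and is no camera call.
A pose or a line that the arm cannot do raises r.IKError and nothing moves.
- r.hand_in(): hands the job in; it is judged then, once.
Readings, each from a call of its own:
- telemetry.read_t(): time.
- telemetry.read_joint_positions(): joint angles.
- telemetry.read_joint_velocities(): joint speeds.
- telemetry.read_joint_torque(): joint torques, N m.
- telemetry.read_ee_pos(): TCP position.
- telemetry.read_ee_rot(): TCP orientation.
- telemetry.read_contact_force(): force on the tool from outside, world axes, zero at the start.
- telemetry.read_wrist_torque(): the same for the moment, N m.
- telemetry.read_opening(): opening from 0.0 (shut) to 1.0 (fully open).
- telemetry.read_finger_force(): force on a finger pad.
Only numpy, scipy, OpenCV 4.12 (cv2) and the standard library are available. Lean on these libraries where they do the work, as an engineer would, in place of code of your own. Each camera call takes 0.05 s, during which the arm holds its last target. There are 200 camera calls.

## Task

The grinder on the bench has just had its burrs changed. Using the lever on its adjusting collar, gently push the collar clockwise (seen from above) until the burrs touch and it will turn no further, then push the lever back the other way until the collar's pointer stands on the one long mark of the scale, and leave it set there. Only push the lever with the fingers, without gripping it or forcing it against the stop, and leave everything else on the bench as it is.

Things in the scene. Friction and masses are not known exactly. Their poses are not given: they have to be found in the camera images.
- collar (a joint): the adjusting collar, an aluminium ring of 92 mm diameter turning about a vertical axis on top of the grinder. 0 rad = burrs touching (hard stop, clockwise end seen from above); grows counter-clockwise (coarser) to a stop at 2.1 rad; starts at 0.5 to 1.9. No spring: friction of about 0.4 N m (4 to 6 N at the lever grip), stays where left. Over 35 N on it by push or pinch harms it
- axis (a point): point on the collar's vertical axis, at the height of the lever's centre line (about 250 mm above the bench). Above the collar only the open hopper throat stands up, 66 mm diameter, to 38 mm above this point
- grip (a point): centre of the lever's grip, 106.5 mm from the axis. The lever is a level bar sticking straight out of the collar: black grip sleeve 16 mm in diameter, 80 to 133 mm from the axis, on a bare 10 mm steel rod. x axis outward along the lever, z up. The scale plate (radius 87 mm) lies 26 mm below this height. The lever swings over the grinder's front, the robot's side
- pointer (a point): tip of the collar's pointer, a small flat aluminium finger 3.5 mm wide, 71.5 mm from the axis; it turns with the collar, 90 degrees clockwise of the lever (seen from above)
- mark (a point): inner end of the one long mark on the scale plate, 71.5 mm from the axis, where the pointer's tip must stand. A white line 14.5 mm long, 4 mm wide, running outward; six short marks (6 by 2 mm) on each side, 9.3 mm apart. The black plate is clamped at a different angle each time (it does not move): the mark lies 0.75 to 1.35 rad counter-clockwise of the pointer's place at the burr stop
- grinder: the grinder, heavy and fixed: grey steel case 180 mm wide and 250 mm deep, its flat deck 220 mm above the bench (30 mm below the lever's centre line), reaching 95 mm in front of the collar's axis, 90 mm to each side and 155 mm behind. Origin on the bench under the collar's axis; x axis to its back, z up (its front with spout faces about -x)
- hopper: bystander: the grinder's bean hopper stood upside down on its lid beside the grinder, 132 mm diameter, 162 mm tall; origin at the underside's centre
- portafilter: bystander: steel portafilter with black handle, 215 mm long, 50 mm tall, lying on the bench; origin under the middle of its basket, handle along its x
- tamper: bystander: steel tamper, 58 mm diameter, 90 mm tall; origin at the underside's centre
- pitcher: bystander: steel milk pitcher, 84 mm diameter, 105 mm tall; origin at the underside's centre
- screwdriver: bystander: screwdriver lying on the bench between robot and grinder, under 40 mm high
- brush: bystander: cleaning brush lying on the bench between robot and grinder, under 60 mm high
- burr: bystander: worn burr, a dark steel ring of 58 mm diameter, 10 mm high, lying loose on the grinder's deck about 120 mm behind the collar's axis; origin at the underside's centre
- cleaner: bystander: white bottle, 64 mm diameter, 170 mm tall, beside the grinder; origin at the underside's centre

How it is judged:
By the outcome, as a careful person would: the job done as asked, in the order asked, and still so for the second after the job is handed in, with the robot touching nothing.
It also fails if it takes over 61 s, if anything falls off the work surface, if the arm or the gripper's body presses on something with over 40 N, if the wrist force passes 120 N, or if a joint passes its speed limit or range.

## Working session

There is one attempt and no reset: what is moved stays moved. The work goes in short steps, each a Python script; the robot and the scene stay as the last script left them, time stands still between calls to the robot, and variables do not carry over. Pictures are saved under pics/ and viewed, at most 10 in all, crops included, and the job is handed in when it is done.

```bash
ls; mkdir -p pics; python3 - <<'E'
from station import r, effector, planner, imaging, telemetry
import cv2,numpy as np
for n in("scene","top"):
    p,d=imaging.capture(n); cv2.imwrite(f"pics/{n}0.png",p[...,::-1]); np.save(f"pics/{n}0.npy",d)
    print(n,imaging.get_calibration(n))
print(imaging.get_calibration("wrist"),telemetry.read_ee_rot(),telemetry.read_t())
E
```

```text
pics
scene {'intrinsics': array([[408.70001684,   0.        , 278.64103491],
       [  0.        , 408.70001684, 208.90315881],
       [  0.        ,   0.        ,   1.        ]]), 'R': array([[-0.12163369,  0.99244125,  0.01629786],
       [ 0.62153462,  0.08895689, -0.77831959],
       [-0.77388627, -0.0845402 , -0.62765675]]), 't': array([ 0.07041865, -0.20719275,  1.93530332])}
top {'intrinsics': array([[390.93747371,   0.        , 277.38468214],
       [  0.        , 390.93747371, 212.37771063],
       [  0.        ,   0.        ,   1.        ]]), 'R': array([[ 9.21114111e-04, -9.99995768e-01, -2.75944715e-03],
       [-9.89319555e-01, -5.09055829e-04, -1.45761997e-01],
       [ 1.45759976e-01,  2.86423845e-03, -9.89315837e-01]]), 't': array([-0.01625798,  0.57902802,  1.11685741])}
{'intrinsics': array([[363.08101636,   0.        , 275.44196068],
       [  0.        , 363.08101636, 208.99528127],
       [  0.        ,   0.        ,   1.        ]]), 'tool_from_camera': array([[ 4.23573267e-04, -9.55540065e-01, -2.94860993e-01,
         7.53365868e-02],
       [ 9.99999761e-01,  2.43379780e-04,  6.47810457e-04,
        -1.13655615e-03],
       [-5.47245642e-04, -2.94861197e-01,  9.55539939e-01,
        -1.34551984e-01],
       [ 0.00000000e+00,  0.00000000e+00,  0.00000000e+00,
         1.00000000e+00]])} [-4.86496575e-04  9.84484576e-01  1.75470430e-01 -1.07603209e-04] 0.1
```

View pics/top0.png

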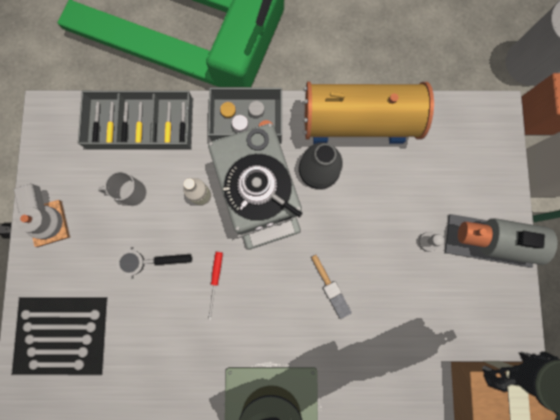

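View pics/scene0.png

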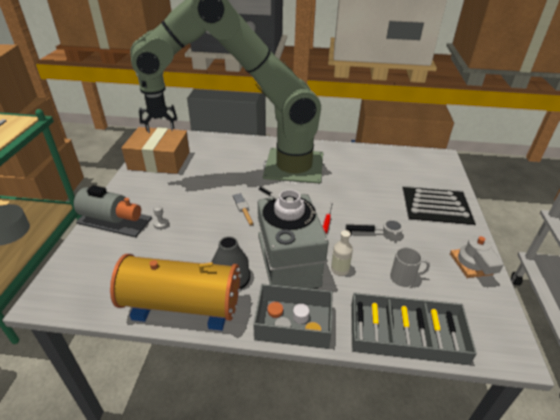

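```bash
cat > h.py <<'E'
from station import r, effector, planner, imaging, telemetry
import numpy as np, cv2
from scipy.spatial.transform import Rotation as Ro
def q(a): return np.array([0,np.cos(a/2),np.sin(a/2),0])   # tool down, tool x at world angle a
def campose(name,pos=None,rot=None):
    c=imaging.get_calibration(name)
    if name!="wrist": return c["intrinsics"],c["R"],c["t"]
    T=np.eye(4);T[:3,:3]=Ro.from_quat(np.roll(rot,-1)).as_matrix();T[:3,3]=pos
    M=np.linalg.inv(T@c["tool_from_camera"]); return c["intrinsics"],M[:3,:3],M[:3,3]
def ray(K,R,t,uv,z):
    uv=np.atleast_2d(uv).astype(float); d=np.c_[uv,np.ones(len(uv))]@np.linalg.inv(K).T@R
    o=-R.T@t; return o+d*((z-o[2])/d[:,2])[:,None]
def proj(K,R,t,X):
    c=np.atleast_2d(X)@R.T+t; p=c@K.T; return p[:,:2]/p[:,2:]
def shot(fn):
    pos,rot=telemetry.read_ee_pos(),telemetry.read_ee_rot()
    p,d=imaging.capture("wrist"); cv2.imwrite(f"pics/{fn}.png",p[...,::-1]); np.savez(f"pics/{fn}.npz",pos=pos,rot=rot,p=p,d=d)
    return p,d,campose("wrist",pos,rot)
E
python3 - <<'E'
from h import *
C=campose("top")
print(ray(*C,[[257,182]],0.288),ray(*C,[[300,213]],0.25))
ax=ray(*C,[[257,182]],0.288)[0]
for a in np.radians([-124,-150,-180,-210,-240]):
  g=ax[:2]+.1065*np.array([np.cos(a),np.sin(a)])
  print(np.degrees(a),g,[None if (j:=planner.ik([*g,.235],q(a+k))) is None else np.round(j,2) for k in(0,np.pi)])
# look pose: camera ~ above axis
for yaw in np.radians([-15,0,15,165,180,195]):
  xd=np.array([np.cos(yaw),np.sin(yaw)])
  for z in (.38,.42): 
    p=[*(ax[:2]-.02*xd*0-0.0*xd),z]; j=planner.ik(p,q(yaw)); print(np.degrees(yaw),z,None if j is None else np.round(j,2))
E
```

```text
[[0.61522384 0.03157439 0.288     ]] [[ 0.54695487 -0.07134577  0.25      ]]
-124.0 [ 0.5556698  -0.05671811] [array([ 0.6 ,  0.98, -1.35,  1.53,  0.97,  1.41,  1.73]), array([ 0.1 ,  0.69, -0.11,  1.55,  0.09,  0.91, -0.63])]
-150.0 [ 0.52299214 -0.02167561] [array([ 0.58,  0.94, -1.35,  1.66,  0.94,  1.34,  1.16]), array([-0.03,  0.64,  0.03,  1.68, -0.02,  0.83, -1.05])]
-180.0 [0.50872384 0.03157439] [array([ 0.27,  0.69, -0.73,  1.71,  0.55,  0.95,  0.89]), array([-0.24,  0.63,  0.2 ,  1.73, -0.17,  0.8 , -1.53])]
-210.00000000000003 [0.52299214 0.08482439] [array([ 0.09,  0.69, -0.59,  1.65,  0.45,  0.94,  0.38]), array([-0.43,  0.68,  0.39,  1.66, -0.32,  0.86, -2.  ])]
-239.99999999999997 [0.56197384 0.1238061 ] [array([-0.06,  0.74, -0.43,  1.48,  0.34,  1.  , -0.06]), array([-0.54,  0.78,  0.56,  1.5 , -0.46,  1.  , -2.48])]
-14.999999999999998 0.38 [-0.17  0.69  0.16  1.02 -0.1   1.44 -1.86]
-14.999999999999998 0.42 [-0.15  0.68  0.12  0.89 -0.07  1.57 -1.89]
0.0 0.38 [-0.14  0.68  0.08  1.02 -0.05  1.44 -1.64]
0.0 0.42 [-0.12  0.67  0.03  0.89 -0.02  1.57 -1.66]
14.999999999999998 0.38 [-0.11  0.68  0.01  1.02 -0.01  1.44 -1.41]
14.999999999999998 0.42 [-0.09  0.67 -0.04  0.89  0.03  1.58 -1.43]
165.0 0.38 [ 0.19  0.74 -0.77  1.01  0.49  1.55  0.87]
165.0 0.42 [ 0.16  0.73 -0.76  0.88  0.48  1.67  0.9 ]
180.0 0.38 [ 0.21  0.76 -0.84  1.    0.54  1.57  1.1 ]
180.0 0.42 [ 0.18  0.74 -0.82  0.88  0.52  1.69  1.14]
195.0 0.38 [ 0.22  0.77 -0.9   1.    0.58  1.59  1.34]
195.0 0.42 [ 0.19  0.75 -0.89  0.88  0.57  1.71  1.38]
```

```bash
python3 - <<'E'
from h import *
r.goto([.575,.0316,.42],q(0.)); r.dwell(.2)
p,d,C=shot("w1"); print(telemetry.read_t(),telemetry.read_contact_force())
cv2.imwrite("pics/w1b.png",cv2.resize(p[...,::-1],(784,588),interpolation=cv2.INTER_CUBIC))
E
```

```text
2.8583 [ 0.02234289 -0.07677893  0.27966979]
```

View pics/w1b.png

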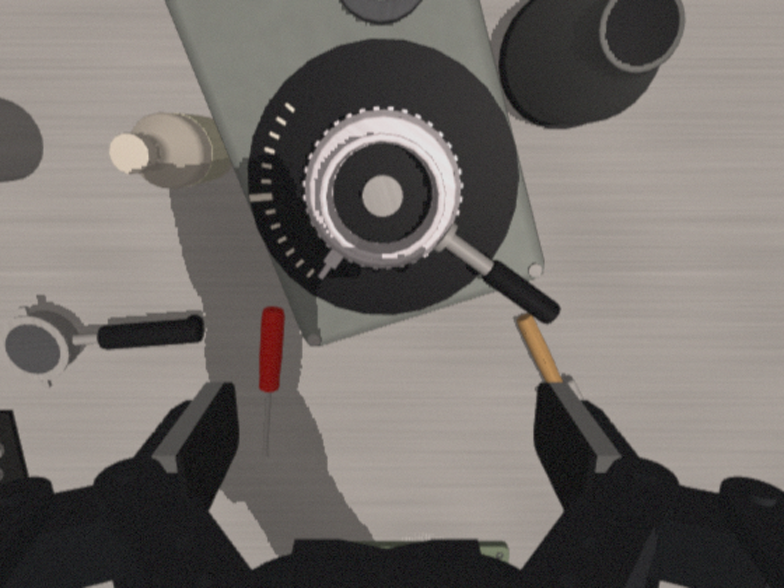

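```bash
python3 - <<'E'
from h import *
z=np.load("pics/w1.npz"); C=campose("wrist",z["pos"],z["rot"])
s=lambda *a:np.array(a)/1.4
pl=ray(*C,s((249,177),(519,177),(384,39),(384,315)),.224); print(pl)
ax=np.array([(pl[0]+pl[1])[0]/2*0+(pl[2]+pl[3])[0]/2,(pl[0]+pl[1])[1]/2]); print("axis plate",ax)
hub=z["d"]; 
lv=ray(*C,s((490,272),(557,310)),.25)[:,:2]; print(lv,np.linalg.norm(lv-ax,axis=1),np.degrees(np.arctan2(*(lv-ax).T[::-1])), "dir",np.degrees(np.arctan2(*(lv[1]-lv[0])[::-1])))
for n,P,h in(("mark",s((271,196),(249,198)),.224),("ptr",s((322,275),(338,253)),.228)):
  v=ray(*C,P,h)[:,:2]-ax; print(n,np.linalg.norm(v,axis=1),np.degrees(np.arctan2(v[:,1],v[:,0])))
print("depth-based z", [ (ray(*C,[u],0)[0]*0, hub[int(u[1]),int(u[0])]) for u in s((523,291),(300,330))])
def zz(u):
  K,R,t=C; d=hub[int(u[1]),int(u[0])]; return (R.T@(np.linalg.inv(K)@np.array([u[0],u[1],1])*d-t))
print(zz(s(523,291)),zz(s(420,290)),zz(s(260,197)),zz(s(327,268)))
E
```

```text
[[ 0.62495167  0.1188922   0.224     ]
 [ 0.62491134 -0.05275516  0.224     ]
 [ 0.70449717  0.03300105  0.224     ]
 [ 0.53185586  0.0331917   0.224     ]]
axis plate [0.61817652 0.03306852]
[[ 0.569363   -0.03253854]
 [ 0.54445589 -0.07650736]] [0.08177435 0.13206666] [-126.65029642 -123.93193522] dir -119.53033766683764
mark [0.07282247 0.08711005] [94.06807066 94.23580688]
ptr [0.07011342 0.05152583] [143.90403803 144.04465248]
depth-based z [(array([ 0., -0.,  0.]), np.float32(0.3109246)), (array([0., 0., 0.]), np.float32(0.36890656))]
[ 0.55923121 -0.05193222  0.25713503] [0.54991699 0.00873015 0.22418488] [0.61248944 0.11257891 0.2249907 ] [0.56660055 0.07075795 0.22909316]
```

```bash
cat >> h.py <<'E'
AX=np.array([.6172,.0331])
def pose(thd,off,z,R=.1065):   # thd lever angle deg; off = tangential (CCW) TCP offset
    th=np.radians(thd); e=np.array([np.cos(th),np.sin(th)]); t=np.array([-e[1],e[0]])
    return [*(AX+R*e+off*t),z], q(np.radians(max(thd+180,-50)))
E
python3 - <<'E'
from h import *
z=np.load("pics/w1.npz"); c=imaging.get_calibration("wrist"); K=c["intrinsics"];T=c["tool_from_camera"]; d=z["d"]
for u in((228,388),(215,390),(222,400),(230,410),(550,390),(560,395)):
  v=np.array(u)/1.4; D=d[int(v[1]),int(v[0])]; print(u,np.round(T[:3,:3]@(np.linalg.inv(K)@[*v,1]*D)+T[:3,3],4))
for a in(-126,-160,-190,-220,-240,-253):
  p,o=pose(a,-.0345,.238); j=planner.ik(p,o); print(a,None if j is None else np.round(j,2))
p,o=pose(-126,0,.33); r.goto(p,o); r.dwell(.2); print(telemetry.read_t(),telemetry.read_ee_pos(),p,telemetry.read_contact_force(),telemetry.read_opening())
pp,dd,C=shot("w2")
E
```

```text
(228, 388) [ 0.01   -0.0435 -0.0113]
(215, 390) [ 0.0113 -0.0457 -0.0148]
(222, 400) [ 0.0096 -0.0434 -0.0171]
(230, 410) [ 0.0035 -0.0434 -0.0116]
(550, 390) [ 0.0109  0.0423 -0.0141]
(560, 395) [ 0.0111  0.0439 -0.0171]
-126 [ 0.12  0.64 -0.22  1.66  0.18  0.86 -0.8 ]
-160 [-0.07  0.61 -0.09  1.73  0.07  0.81 -1.42]
-190 [-0.23  0.63  0.02  1.67 -0.01  0.84 -1.96]
-220 [-0.35  0.71  0.13  1.5  -0.1   0.94 -2.46]
-240 [-0.37  0.78  0.19  1.35 -0.15  1.03 -2.6 ]
-253 [-0.36  0.82  0.19  1.24 -0.16  1.1  -2.6 ]
4.0 [ 0.5547747  -0.05258618  0.33021226] [np.float64(0.5546008706308516), np.float64(-0.053060309900931905), 0.33] [ 0.12026334 -0.9044608   0.39664834] 1.0009707055052415
```

View pics/w2.png

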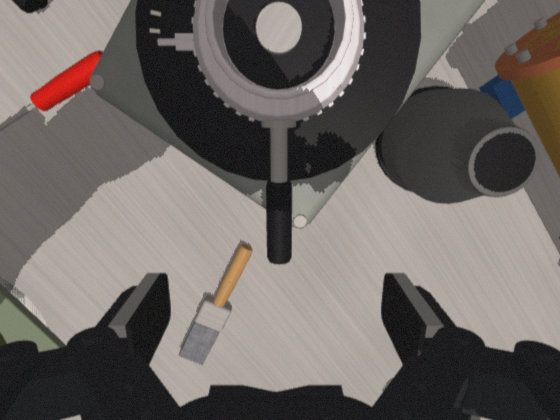

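```bash
python3 - <<'E'
from h import *
Z=.232
p,o=pose(-126,0,Z); print("desc",r.move_l(p,o,rate=.08,f_stop=8),telemetry.read_ee_pos())
p,o=pose(-126,-.030,Z); print("app",r.move_l(p,o,rate=.06,f_stop=8))
a=-126.; hit=0
while a>-256:
    st=6 if a<-200 else 10
    a-=st; p,o=pose(a,-.0345,Z)
    s=r.move_l(p,o,rate=.05 if a>-205 else .025,f_stop=12 if a>-205 else 8)
    f=telemetry.read_contact_force(); P=telemetry.read_ee_pos()
    print(a,s,np.round(f,1),np.round(np.hypot(*(P[:2]-np.array(p[:2])))*1e3,1),round(telemetry.read_t(),2))
    if s: break
E
```

```text
desc False [ 0.55475987 -0.05305896  0.23238606]
app False
-136.0 False [ 0.8  0.1 -0.8] 0.2 6.7
-146.0 False [0.5 0.7 0.9] 0.1 7.24
-156.0 False [-0.6 -0.4  0.1] 0.1 7.78
-166.0 False [-0.  -1.3  0.2] 0.2 8.32
-176.0 False [-0.2  0.1  0.9] 0.1 8.87
-186.0 False [0.4 0.4 0.6] 0.1 9.41
-196.0 False [-0.1  0.5 -0.1] 0.1 9.95
-206.0 False [-0.9 -0.4  0.2] 0.1 10.88
-212.0 False [-0.3  0.3  0.3] 0.3 11.5
-218.0 False [-0.6  0.5 -0.7] 0.2 12.12
-224.0 True [-1.3 -2.5  1.7] 2.8 12.54
```

```bash
python3 - <<'E'
from h import *
shot("w3"); print(telemetry.read_ee_pos(),telemetry.read_contact_force(),telemetry.read_finger_force())
p,d=imaging.capture("top"); cv2.imwrite("pics/t3.png",cv2.resize(p[120:260,180:360,::-1],None,fx=4,fy=4,interpolation=cv2.INTER_CUBIC))
E
```

```text
[0.56231008 0.13020996 0.23146157] [-1.64031908 -2.79780324  1.92796567] 1.850062608718872
```

View pics/w3.png

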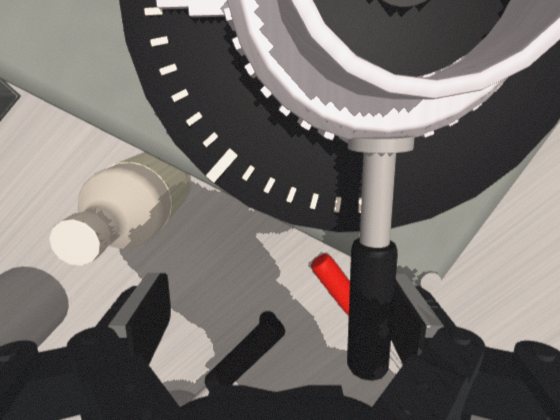

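View pics/t3.png

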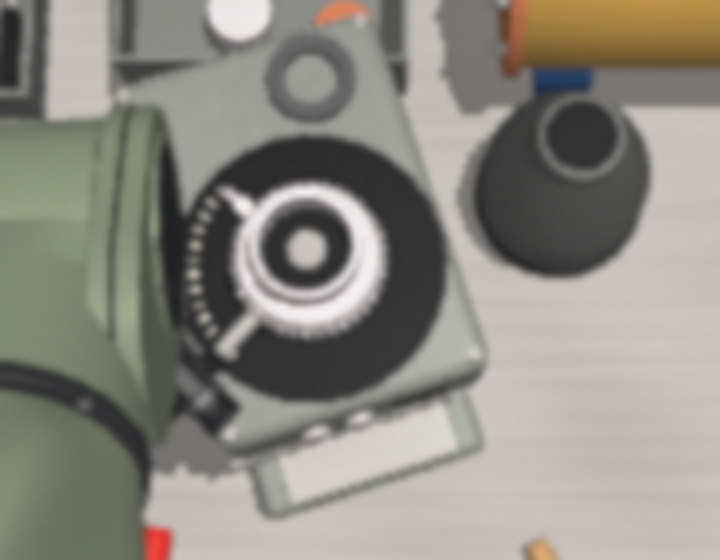

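```bash
python3 - <<'E'
from h import *
for a in(-222.5,-226):
  P0=telemetry.read_ee_pos(); p,o=pose(a,-.0345,.232)
  p0=P0-np.array(p)
  if a==-226:
    s=r.move_l(p,telemetry.read_ee_rot(),rate=.01,f_stop=11)
    P=telemetry.read_ee_pos(); print(s,(P-P0)*1e3,telemetry.read_contact_force(),telemetry.read_finger_force(),telemetry.read_t(),np.array(p)-P)
shot("w4")
# lever angle from tool pose: sleeve touches finger inner face
P=telemetry.read_ee_pos()[:2]-AX
R=Ro.from_quat(np.roll(telemetry.read_ee_rot(),-1)).as_matrix(); print("yaw",np.degrees(np.arctan2(R[1,0],R[0,0])),np.degrees(np.arctan2(P[1],P[0])),np.hypot(*P), np.degrees(np.arctan2(P[1],P[0]))+np.degrees(np.arctan2(.0345,np.hypot(*P)*.95)))
E
```

```text
True [-0.0889664  -0.08536413 -0.36747609] [-1.32116505 -1.56552871  1.52398526] 1.0539359226822853 12.975 [0.00582414 0.00354971 0.00090386]
yaw -43.22283549461949 119.51385096716908 0.11150482598797169 137.55366159707913
```

```bash
cat >> h.py <<'E'
def look(fn,a):
    p,o=pose(a,0,.232); r.move_l(p,o,rate=.08)
    p,o=pose(a,0,.34); r.move_l(p,o,rate=.12); r.dwell(.2)
    p,d,C=shot(fn)
    # polar unwrap of the plate about AX, both heights, around the mark (94 deg)
    an=np.radians(np.arange(64,124,.1)); rr=np.arange(.045,.092,.00025)
    A,Rr=np.meshgrid(an,rr); X=np.stack([AX[0]+Rr*np.cos(A),AX[1]+Rr*np.sin(A),np.full_like(A,.2245)],-1)
    uv=proj(*C,X.reshape(-1,3)).reshape(*A.shape,2).astype(np.float32)
    U=cv2.remap(p,uv[...,0],uv[...,1],cv2.INTER_LINEAR); cv2.imwrite(f"pics/{fn}_polar.png",cv2.resize(U[...,::-1],(780,564)))
    for r0,r1 in((.052,.056),(.058,.063),(.064,.068),(.076,.079),(.080,.085)):   # brightness centroid at each radius band
        b=cv2.cvtColor(U,cv2.COLOR_RGB2GRAY)[(rr>=r0)&(rr<r1)].mean(0); m=b>(b.max()+np.median(b))/2
        print(r0,"max",b.max(),"med",np.median(b),"angles",np.round(np.degrees(an[m]),1)[[0,-1]] if m.any() else None,m.sum()*.1)
E
python3 - <<'E'
from h import *
Z=.232
p,o=pose(-222.4,.025,Z); print(r.move_l(p,o,rate=.08,f_stop=8))
for a in(-222,-212,-202,-192,-182,-179.5):
    p,o=pose(a,.0345,Z); s=r.move_l(p,o,rate=.05 if a<-180 else .02,f_stop=14); print(a,s,telemetry.read_contact_force().round(1))
    if s: break
look("w5",-180.5 if not s else a)
print(telemetry.read_t())
E
```

```text
False
-222 False [-0.6 -0.  -0.3]
-212 False [-0.8 -0.1 -0.1]
-202 False [ 0.6 -0.4 -0. ]
-192 False [-0.2 -0.3 -0.3]
-182 False [0.2 0.3 0.2]
-179.5 False [-0.3  2.  -0.2]
0.052 max 198.5625 med 62.125 angles [65.9 93.2] 10.8
0.058 max 206.8 med 37.3 angles [83.7 92.8] 9.200000000000001
0.064 max 200.5625 med 36.125 angles [86.8 90.2] 3.5
0.076 max 210.25 med 35.25 angles [ 70.7 123.3] 13.600000000000001
0.08 max 209.85 med 33.05 angles [91.8 94.8] 3.1
18.7417
```

View pics/w5.png

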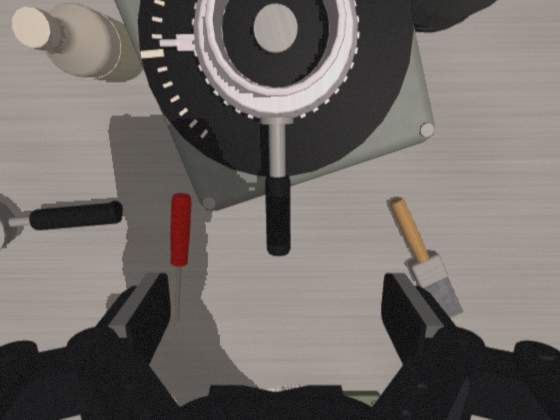

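View pics/w5_polar.png

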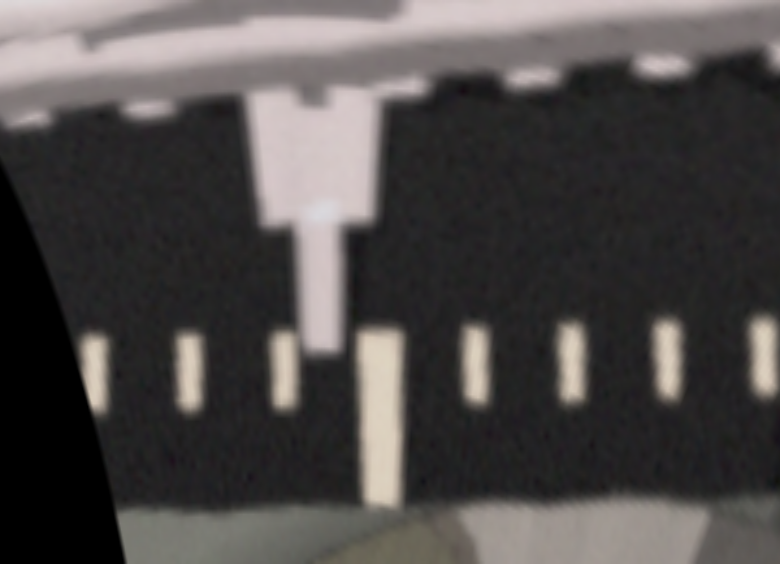

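```bash
python3 - <<'E'
from h import *
Z=.232
p,o=pose(-180.5,0,Z); print(r.move_l(p,o,rate=.1,f_stop=8))
for a,off in((-180.5,.030),(-178.5,.0345),(-175.3,.0345)):
    p,o=pose(a,off,Z); print(a,r.move_l(p,o,rate=.02,f_stop=14))
r.dwell(.3); look("w6",-176.5)
print(telemetry.read_t())
E
```

```text
False
-180.5 False
-178.5 False
-175.3 False
0.052 max 197.5625 med 68.25 angles [87.4 97.3] 10.0
0.058 max 202.1 med 36.55 angles [88.1 97. ] 9.0
0.064 max 199.6875 med 35.5 angles [91.1 94.4] 3.4000000000000004
0.076 max 209.91666666666666 med 35.0 angles [ 77.7 123.3] 12.0
0.08 max 208.5 med 32.65 angles [91.9 94.7] 2.9000000000000004
24.8667
```

View pics/w6_polar.png

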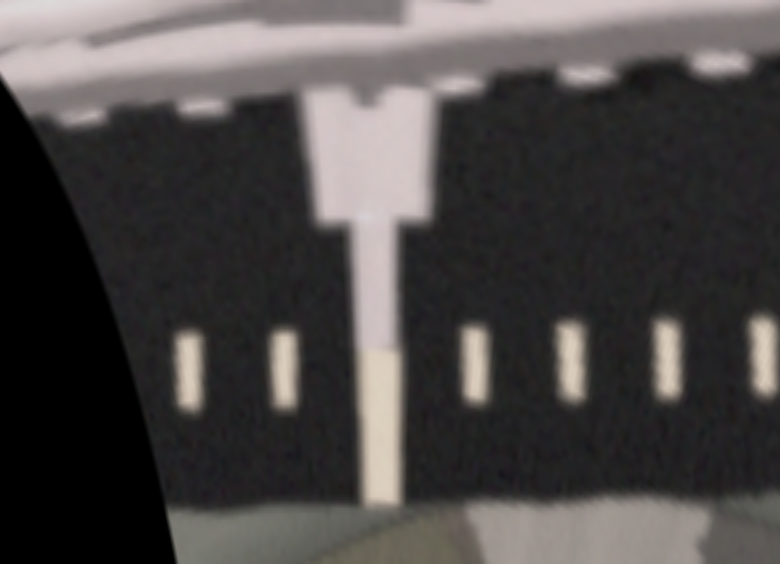

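```bash
python3 - <<'E'
from h import *
p,o=pose(-176.5,0,.40); r.move_l(p,o,rate=.12); r.dwell(.2); print(r.hand_in())
E
```

```text
the job is handed in; nothing more can be done
None
```

The collar was pushed clockwise until it met a hard stop (confirmed by a second slow push that would not move it), then pushed back so the pointer stands on the long mark, within about 0.2° in the last picture; the fingers were lifted clear and the job was handed in at about 26 s, though no verdict came back.

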